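# Lock a glittered tile onto a parade-float panel

## Robot

A 6-joint arm with a two-finger parallel gripper is mounted at the origin on the work surface. World frame = base frame: x ahead of the robot, y to its left, z up, the work surface at z = 0. Lengths are in m, angles in rad, forces in N, time in s.
With the tool pointing down it reaches from about 0.275 to 0.775 m from the base axis. Payload 14.6 kg.
Tool frame: the origin (TCP) lies at the very end of the fingers, on their centre line; the grasp point (between the pads) lies 19 mm behind it; z points along the fingers, x is the direction in which the jaws open and shut, and the axes are right-handed (so a half turn about z gives the same grasp; the last joint's range is limited). The gripper opens to 85 mm and grips with 20 to 120 N. Pads are 22 mm wide; open, the fingers measure 114 mm over their backs; the gripper's body (76 mm by 85 mm) begins 54 mm behind the grasp point. The pads swing forward as they close: fully open they stand 13 mm farther back than shut.
Start: joints at [1.049, 0.263, -0.048, 1.259, 0, 1.415], TCP at [0.188, 0.49, 0.209] pointing down, gripper open.
Joint ranges: [-2.65, 2.65], [-0.89, 1.7], [-1.18, 1.37], [-2.13, 2.11], [-1.35, 1.29], [-3.14, 3.14]. Speed limits (rad/s): [1.89, 1.89, 2.57, 2.79, 3.14, 3.14].

## Interface

Orientations are given as a rotation vector (axis times angle).
In Python, from plant import * gives the robot as it stands.
- The arm moves only by the tool servo_tool, never from a script. Its argument "steps" is a list of rows, each a list of 3 entries, a list of its own where there are three numbers: the shift along the tool's x, y, z in cm, then the turn, a rotation vector about the tool's x, y, z in degrees, then the gripper's target within -1 to 1 (shut at 1, half-way at 0, fully open at -1). In form: [[[tx, ty, tz], [wx, wy, wz], grip], ...]. A call has 1 to 5 rows; each row is the pose to reach, as a shift and turn from the pose commanded when the call began, along the tool's axes at that moment; what a row does not reach only later rows make up. A row lasts 1/12 s, in which the tool goes at most 41.7 mm and 7.16 degrees, less where a joint would pass 70% of its speed; a pose out of reach is approached as far as the arm can. A call with a gripper value outside its range is refused whole. The fingers move at their own pace and stop on an object; "newtons" is the grip in N (left out, the last holds). Time passes only in rows, so rows that repeat a pose let the fingers close. It gives the time, the measured TCP pose, the force and the opening at its end, in the units of the state.
- observe(): the state, without advancing time (a new reading comes with each control period).
- read_camera(name): name is "scene" or "side" or "wrist"; returns a dict with "image" (480x640x3 uint8, red, green, blue), "z_map" (480x640 float32, m along the optical axis (not along the pixel's ray), 0 where there is no reading), "fx", "fy", "cx", "cy" (pixels), "k1" (the pictures are not rectified: a ray, as slopes to the right and down, at radius r is drawn at 1 + k1 r^2 times it, then the intrinsics apply), "rvec" (rotation vector, rad) and "tvec" (3), from world to camera coordinates, as OpenCV has them; the wrist camera has in their place "mount" (4x4, takes a point from camera to tool coordinates, whose origin is the TCP and whose axes are the tool frame's). Camera axes: x right, y down, z forward; pixel columns grow to the right and rows downward; lengths in m; the calibration is good to about 2 mm. A picture is of the moment at which its call begins: read the wrist's pose just before it.
- sign_off(): hands the job in, once; it reports no verdict.
The state is a dict: "time_s": time; "joint_positions": joint angles; "dq": joint speeds; "tau": joint torques, N m; "position": TCP position; "ee_rot": TCP orientation; "ft_force": force on the tool from outside, world axes, zero at the start; "torque": the same for the moment, N m; "grip_width": finger opening in m.
Only numpy, scipy, OpenCV 4.12 (cv2) and the standard library are available. Lean on these libraries where they do the work, as an engineer would, in place of code of your own. Each camera call takes 0.05 s, during which the arm holds its last target. There are 200 camera calls.

## Task

Take the blue glittered tile out of its wooden stand by its upright fin, pass the T-bar under it straight down through the empty slot (outlined in white) in the purple float panel, then give it a quarter turn so that the bar lies crosswise beneath the slot. Leave it upright, locked there, with the tile resting flat on the panel and centred over the slot, and let go. Leave the loose black tile undisturbed in its own stand.

Things in the scene. Friction and masses are not known exactly. Their poses are not given: they have to be found in the camera images.
- blue_center (a point): Centre of the loose blue ornament (110-230 g, 90 mm high), 45 mm above its underside. From the bottom up: steel toggle bar (0-12 mm), 12 mm round stem (12-28), 70 x 70 mm glittered foam tile (28-44), pale blue upright grip fin 50 mm long (along x) x 14 mm thick (along y) (44-90). z is up; the fin's mid-height is 22 mm above this point. It stands in its stand, tile on the stand's top.
- blue_bar (a point): Centre of the blue ornament's toggle bar, 39 mm straight below blue_center. The bar is 50 mm long (along x) x 12 x 12 mm and parallel to the fin above; a half turn makes no difference.
- slot (a point): Centre of the empty slot at the panel's top face. Slot 58 mm long (along x) x 18 mm wide (along y), straight through, outlined in white. With the tile resting on the panel, the bar's centre is 22 mm below this point (bar 6 mm clear under the panel, free to turn either way) and blue_center 17 mm above it.
- panel: Free purple float panel, fixed, 150 x 150 mm, top 60 mm above the table, 10 mm thick, 48 mm of free height beneath it over a dark base board between two wooden rails 130 mm apart that run along the slot. Origin at table level under its centre; x along the slot. May stand on either side of the other panel.
- panel_done: Like panel with a black ornament already fixed in it (top of its fin 122 mm above the table); not to be used. Origin at table level under its centre.
- stand_blue: Wooden stand holding the blue ornament, fixed, 90 x 90 x 40 mm, with a 58 mm (x) x 20 mm (y) slot right through: the ornament lifts straight out. Origin at table level under its centre. A like stand holds the black one; the two may be swapped.
- black_center (a point): Centre of the loose black ornament, same shape as the blue one (grey fin), 45 mm above its underside, standing in the other wooden stand. To be left alone.
Things that resemble listed ones, but are neither listed nor needed, are in the scene too. Leave any green or yellow look-alike of the panel alone.

How it is judged:
On the way, in this order (a step that is already met when the one before it is completed fails the run):
1. the bar has passed down through the slot, lying along it, and is wholly below the panel (z of blue_bar in the frame of slot between -0.035 and -0.017 m and horizontal distance between blue_bar and slot below 0.015 m and angle between the x axis of blue_bar and the x axis of slot, either way round below 0.3 rad), for 0.1 s.
2. below the panel, the bar has been turned to lie across the slot (z of blue_bar in the frame of slot between -0.035 and -0.017 m and horizontal distance between blue_bar and slot below 0.015 m and angle between the x axis of blue_bar and the x axis of slot, either way round above 1.22 rad), for 0.2 s.
At the end, for the whole second after the job is handed in: The blue tile rests on the free panel (within 2.5 mm of seated), upright within 0.1 rad, centred within 15 mm of the slot's centre, its toggle bar below the panel and within 0.35 rad (20 degrees) of square across the slot; the loose black tile is within 15 mm of where it started (z of blue_bar in the frame of slot between -0.035 and -0.0195 m and horizontal distance between blue_bar and slot below 0.015 m and angle between the x axis of blue_bar and the x axis of slot, either way round above 1.22 rad and angle between blue_bar's own z axis and vertical below 0.1 rad and distance of black_center from where it was at the start of the episode below 0.015 m); the robot touches nothing.
It fails at once if the loose black tile is pulled or knocked more than 15 mm from where it started (distance of black_center from where it was at the start of the episode above 0.015 m).
It also fails if it takes over 43 s, if anything falls off the work surface, if the arm or the gripper's body presses on something with over 40 N, if the wrist force passes 120 N, or if a joint passes its speed limit or range.

## Working session

There is one attempt and no reset: what is moved stays moved. The work goes in short steps, Python scripts to look and compute and a tool call to move; the robot and the scene stay as the last step left them, time stands still between calls to the robot, and variables do not carry over. Pictures are saved under pics/ and viewed, about 8 in all and at most 12, crops included, and the job is handed in when it is done.

Besides the shell and the picture viewer there is one more tool, called as name(argument=value, ...), one argument or row to a line, values as JSON. servo_tool: Moves the arm, as the interface text tells. Its arguments: {"type":"object","properties":{"steps":{"type":"array","items":{"type":"array"}},"newtons":{"type":"number"}},"required":["steps"]}

```bash
ls; mkdir -p pics; cat > h.py <<'E'
import numpy as np, cv2
from plant import *
R=lambda v: cv2.Rodrigues(np.array(v,float))[0]
def pose(c,s=None):
    # camera->world R,t
    if 'mount' in c:
        T=np.eye(4);T[:3,:3]=R(s['ee_rot']);T[:3,3]=s['position'];M=T@np.array(c['mount']);return M[:3,:3],M[:3,3]
    r=R(c['rvec']);return r.T,-r.T@np.array(c['tvec']).ravel()
def rays(c,uv):
    uv=np.atleast_2d(np.array(uv,float));d=np.stack([(uv[:,0]-c['cx'])/c['fx'],(uv[:,1]-c['cy'])/c['fy']],1)
    u=d.copy()
    for _ in range(20): u=d/(1+c['k1']*(u**2).sum(1,keepdims=True))
    return np.c_[u,np.ones(len(u))]
def onplane(c,uv,z,s=None):
    Rm,t=pose(c,s);d=rays(c,uv)@Rm.T;return t+d*((z-t[2])/d[:,2])[:,None]
def bydepth(c,uv,s=None):
    Rm,t=pose(c,s);uv=np.atleast_2d(uv).astype(int);z=c['z_map'][uv[:,1],uv[:,0]];return t+(rays(c,uv)*z[:,None])@Rm.T
def cloud(c,s=None):
    v,u=np.mgrid[:480,:640];return bydepth(c,np.c_[u.ravel(),v.ravel()],s).reshape(480,640,3)
E
python3 - <<'E'
from h import *
import pickle
s=observe();print(s)
d={}
for n in ['scene','side','wrist']:
    c=read_camera(n);d[n]=c;cv2.imwrite(f'pics/{n}0.png',c['image'][:,:,::-1])
    print(n,{k:v for k,v in c.items() if k not in('image','z_map')},(c['z_map']>0).mean())
pickle.dump((s,d),open('d0.pkl','wb'))
E
```

```text
pics
{'time_s': 0.0, 'joint_positions': array([ 1.04868880e+00,  2.63511062e-01, -4.89510592e-02,  1.25941407e+00,
       -1.96242985e-05,  1.41545984e+00]), 'dq': array([ 0.00019138,  0.00051456, -0.00129937,  0.00060852, -0.00020705,
        0.00049855]), 'tau': array([ 3.69319052e-03, -6.37623739e+01,  3.84557605e+01,  1.37559429e-02,
        3.40425731e-04,  1.52319041e-05]), 'position': array([0.18813696, 0.48979654, 0.20862609]), 'ee_rot': array([ 2.58889352e+00,  1.77881719e+00, -1.51627848e-03]), 'ft_force': array([-0.46495091,  0.1984927 ,  0.36877104]), 'torque': array([-0.01617039, -0.0154266 ,  0.0249667 ]), 'grip_width': 0.08520844384521936}
scene {'fx': 471.5459841772996, 'fy': 471.5459841772996, 'cx': 312.6319825254786, 'cy': 241.2074339357244, 'k1': -0.05567903316295262, 'rvec': array([ 0.77291289,  2.40428044, -1.27119938]), 'tvec': array([ 0.36884071, -0.07601827,  1.295904  ])} 0.9955208333333333
side {'fx': 555.4316535921004, 'fy': 555.4316535921004, 'cx': 305.21807755300904, 'cy': 238.06059452143464, 'k1': -0.05519502780616512, 'rvec': array([ 2.30710326, -0.02351777,  0.02075045]), 'tvec': array([-0.44822482,  0.05927857,  1.09292833])} 0.99611328125
wrist {'fx': 427.21767438708923, 'fy': 427.21767438708923, 'cx': 318.8968722147102, 'cy': 236.46745265853457, 'k1': -0.01749893341048166, 'mount': array([[ 9.99999399e-01, -9.71727878e-04,  5.07646419e-04,
        -6.61041995e-04],
       [ 7.75402557e-04,  9.54219737e-01,  2.99105488e-01,
        -7.63244910e-02],
       [-7.75055373e-04, -2.99104915e-01,  9.54219917e-01,
        -1.66038462e-01],
       [ 0.00000000e+00,  0.00000000e+00,  0.00000000e+00,
         1.00000000e+00]])} 0.9963313802083333
```

View pics/scene0.png

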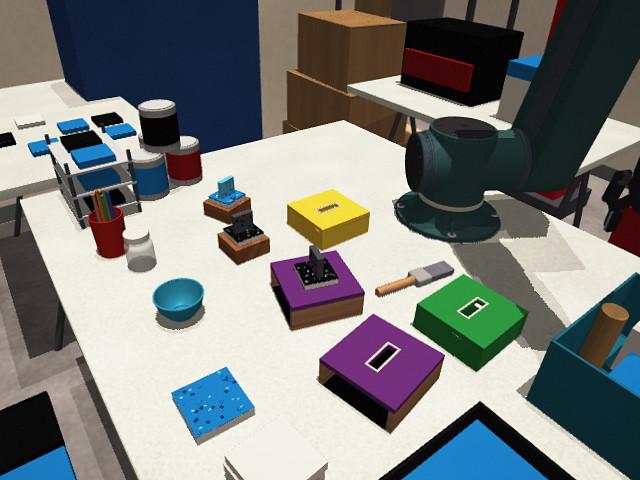

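The scene view shows these candidates:
- **Blue ornament in its stand:** (227,195). The black one is in its stand at (243,235).
- **Purple panels:** the free one's slot is at (382,357). The done one is at (316,280), with a black fin.
- **Look-alikes:** the yellow (328,212) and green (472,308) panels and the flat blue tile (213,402).

The blue target is the one with a pale fin in a wooden stand, and the panel is the purple one with an empty white-outlined slot. Next I measure them and make one enlarged crop to confirm.

```bash
cat >> h.py <<'E'
def rect(P):
    (c,(w,h),a)=cv2.minAreaRect((P[:,:2]*1000).astype(np.float32))
    if w<h: w,h,a=h,w,a+90
    return np.round(c,1),round(w,1),round(h,1),round((a+90)%180-90,1)
E
python3 - <<'E'
from h import *
import pickle
s,d=pickle.load(open('d0.pkl','rb'))
for n in ['scene','side']:
    c=d[n];X=cloud(c);hsv=cv2.cvtColor(c['image'],cv2.COLOR_RGB2HSV);H,S,V=cv2.split(hsv)
    print(n)
    # purple tops
    m=((H>130)&(H<165)&(S>80)&(abs(X[...,2]-.06)<.008)).astype(np.uint8)
    k,l,st,ce=cv2.connectedComponentsWithStats(m)
    for i in range(1,k):
        if st[i,4]>500:
            P=X[l==i];print('purple',st[i],rect(P),P[:,2].mean())
    # blue above z .04, near
    m=((H>90)&(H<115)&(S>60)&(X[...,2]>.055)&(X[...,2]<.14)&(X[...,0]>0)&(X[...,0]<.8)&(abs(X[...,1])<.8)).astype(np.uint8)
    k,l,st,ce=cv2.connectedComponentsWithStats(m)
    for i in range(1,k):
        if st[i,4]>60:
            P=X[l==i];print('blue',st[i],rect(P),np.percentile(P[:,2],[2,50,98]))
            T=P[P[:,2]>.09]
            if len(T)>20: print('  fin',len(T),rect(T),T.mean(0))
a=d['scene']['image'][165:265,190:290,::-1];b=d['scene']['image'][310:410,330:430,::-1]
w=np.hstack([cv2.resize(a,(400,400)),cv2.resize(b,(400,400))]);cv2.imwrite('pics/crop1.png',w)
E
```

```text
scene
purple [ 271  251   94   59 2516] (array([510. ,  76.8]), 154.0, 150.6, 73.4) 0.057253021163395555
purple [ 320  314  125   99 5797] (array([546.5, 313.9]), 151.9, 150.4, 11.4) 0.05806379229837083
blue [133 160  34  33 486] (array([ 635.8, -531.7]), 129.4, 53.1, 26.4) [0.05613224 0.07754696 0.10009335]
  fin 109 (array([ 638. , -529.8]), 122.0, 51.2, 26.0) [ 0.63094243 -0.52384632  0.09574929]
blue [ 80 167  41  24 594] (array([ 752.6, -547.6]), 115.6, 94.1, 88.7) [0.09109732 0.10730557 0.11047013]
  fin 590 (array([ 753.9, -537. ]), 94.4, 91.8, 88.3) [ 0.75826244 -0.51630238  0.10475248]
blue [218 176  17  24 295] (array([ 495.2, -336. ]), 50.0, 41.3, 61.4) [0.05524367 0.07946739 0.10028225]
  fin 88 (array([ 491.2, -341.3]), 50.4, 15.9, 19.7) [ 0.49292478 -0.33949127  0.09692565]
blue [107 197   8  22  63] (array([ 785.8, -331.9]), 9.7, 6.8, 69.1) [0.08872952 0.11838945 0.13855153]
  fin 61 (array([ 785.8, -331.9]), 9.7, 6.8, 69.1) [ 0.78527968 -0.33183027  0.11690456]
blue [ 536  272  104  180 7541] (array([221.3, 575. ]), 302.9, 171.0, -0.1) [0.05713663 0.09551906 0.1384253
[... 196 characters left out ...]
6
purple [ 290  190   88   62 2733] (array([510.7,  75.5]), 158.8, 150.9, 73.3) 0.06004237513259674
blue [ 150   49  123   69 6219] (array([221.9, 597.9]), 300.7, 234.6, -0.1) [0.05817547 0.10353884 0.13878126]
  fin 4399 (array([222.2, 597.8]), 300.4, 234.5, -0.4) [0.22113036 0.58747397 0.11476411]
blue [536 362  18  29 160] (array([ 789.4, -334.1]), 21.2, 6.9, 27.5) [0.07063504 0.10729683 0.13867386]
  fin 119 (array([ 783.6, -338.5]), 7.5, 5.1, -24.6) [ 0.78341682 -0.33783722  0.11608685]
blue [ 310  378   62   55 1826] (array([ 490.6, -344.2]), 70.2, 69.3, -69.7) [0.05515541 0.05825599 0.10353746]
  fin 436 (array([ 490.9, -345. ]), 49.8, 16.4, 22.6) [ 0.49035696 -0.34709632  0.09991853]
```

View pics/crop1.png

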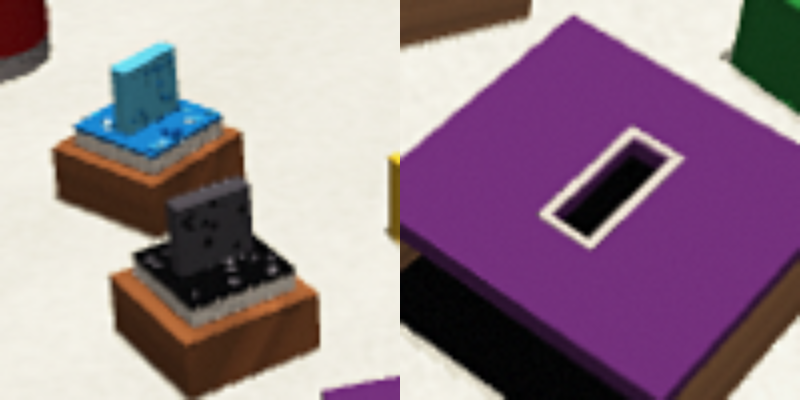

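View pics/side0.png

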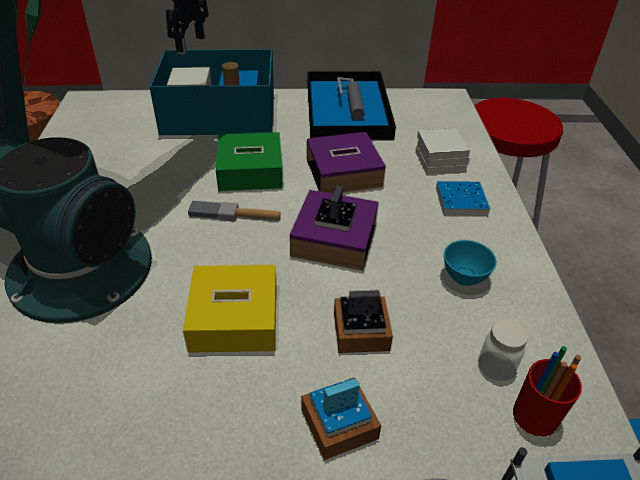

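Confirmed: the crop shows the blue ornament (pale fin) at the rear left, with the black one in front of it, and an empty white-outlined slot in the purple panel. The side view agrees, with blue at (340,400), black at (363,310) and the free slot at (345,152). Measured positions are fin ≈ (0.491, −0.345) at ≈ 21° and free panel ≈ (0.547, 0.313) with its slot at ≈ 11.5°. I'm setting out toward the blue stand.

servo_tool(
  steps=[
    [[-3, 2.6, 0], [0, 0, -7], -1],
    [[-6, 5.2, 0], [0, 0, -14], -1],
    [[-9, 7.9, 0], [0, 0, -20], -1],
    [[-12, 10.5, 0], [0, 0, -20], -1],
    [[-15, 13.1, 0], [0, 0, -20], -1],
  ],
  newtons=50,
)

```text
time_s: 0.57
position: [0.2567, 0.3012, 0.2089]
ee_rot: [2.239, 2.204, -0.0]
ft_force: [2.1, 0.4, 1.0]
grip_width: 0.085
```

servo_tool(
  steps=[
    [[-3.7, 1.4, 0], [0, 0, -7], -1],
    [[-7.4, 2.8, 0], [0, 0, -14], -1],
    [[-11.1, 4.2, 0], [0, 0, -21.5], -1],
    [[-14.8, 5.6, 0], [0, 0, -21.5], -1],
    [[-18.6, 7.1, 0], [0, 0, -21.5], -1],
  ],
)

```text
time_s: 0.98
position: [0.3152, 0.1403, 0.2091]
ee_rot: [1.785, 2.585, 0.0]
ft_force: [0.4, 1.6, 1.2]
grip_width: 0.0854
```

servo_tool(
  steps=[
    [[-4, 0, 0], [0, 0, 0], -1],
    [[-8, 0, 0], [0, 0, 0], -1],
    [[-12, 0, 0], [0, 0, 0], -1],
    [[-16, 0, 0], [0, 0, 0], -1],
    [[-20, 0, 0], [0, 0, 0], -1],
  ],
)

```text
time_s: 1.4
position: [0.3853, -0.0479, 0.2092]
ee_rot: [1.793, 2.58, 0.0]
ft_force: [1.1, 1.9, -0.4]
grip_width: 0.0856
```

servo_tool(
  steps=[
    [[-4, 0, 0], [0, 0, 0], -1],
    [[-8, 0, 0], [0, 0, 0], -1],
    [[-12, 0, 0], [0, 0, 0], -1],
    [[-16, 0, 0], [0, 0, 0], -1],
    [[-20, 0, 0], [0, 0, 0], -1],
  ],
)

```text
time_s: 1.82
position: [0.4552, -0.2352, 0.2089]
ee_rot: [-1.793, -2.58, -0.0]
ft_force: [0.5, -0.1, 0.0]
grip_width: 0.0855
```

servo_tool(
  steps=[
    [[-4, 0, 0], [0, 0, 0], -1],
    [[-8, -0.4, 0], [0, 0, 0], -1],
    [[-9, -0.5, 0], [0, 0, 0], -1],
    [[-9, -0.5, 0], [0, 0, 0], -1],
    [[-9, -0.5, 0], [0, 0, 0], -1],
  ],
)

```text
time_s: 2.23
position: [0.4815, -0.3191, 0.2085]
ee_rot: [-1.792, -2.579, -0.0]
ft_force: [0.9, -0.6, 0.4]
grip_width: 0.0857
```

```bash
cat > look.py <<'E'
from h import *
import pickle,sys
s=observe();c=read_camera('wrist');n=sys.argv[1];cv2.imwrite(f'pics/{n}.png',c['image'][:,:,::-1]);pickle.dump((s,c),open(n+'.pkl','wb'))
v=s['ee_rot'];print(s['time_s'],np.round(s['position'],4),np.round(v,4),'yaw',np.degrees(np.arctan2(R(v)[1,0],R(v)[0,0])),np.round(s['ft_force'],1),s['grip_width'])
E
python3 look.py w1; cat > seeblue.py <<'E'
from h import *
import pickle,sys
s,c=pickle.load(open(sys.argv[1]+'.pkl','rb'));X=cloud(c,s);H,S,V=cv2.split(cv2.cvtColor(c['image'],cv2.COLOR_RGB2HSV))
b=(H>85)&(H<118)&(S>60)
near=np.hypot(X[...,0]-.491,X[...,1]+.345)<.08
for lo,hi,n in [(.095,.11,'fintop'),(.05,.062,'tile')]:
    m=near&(X[...,2]>lo)&(X[...,2]<hi)&(b if n=='tile' else True); print(n,m.sum(),rect(X[m]),np.percentile(X[m][:,2],[5,50,95]))
d,_=pickle.load(open('d0.pkl','rb'))[::-1]
for n in ['scene','side']:
    Y=cloud(d[n]);m=(Y[...,2]>.05)&(Y[...,2]<.12)&(np.hypot(Y[...,0]-.52,Y[...,1]+.2)<.12)&(Y[...,1]>-.28)&(Y[...,1]<-.1)&(Y[...,0]>.42)
    print('black',n,m.sum(),rect(Y[m]));t=m&(Y[...,2]>.09);print(rect(Y[t]))
E
python3 seeblue.py w1
```

```text
2.2333 [ 0.4815 -0.3191  0.2085] [-1.7925e+00 -2.5785e+00 -5.0000e-04] yaw 110.38998121385069 [ 0.9 -0.6  0.4] 0.08568599734303961
fintop 1603 (array([ 490.2, -344.1]), 50.6, 14.4, 20.2) [0.10023812 0.10300953 0.10419244]
tile 6219 (array([ 490. , -344.3]), 70.1, 69.8, 20.0) [0.05603539 0.05726801 0.05856423]
black scene 744 (array([ 540.7, -166.4]), 73.3, 73.2, 0.6)
(array([ 542.4, -164.5]), 51.6, 19.2, 1.7)
black side 1564 (array([ 541.8, -168.4]), 71.3, 70.7, -88.8)
(array([ 541.3, -168.2]), 50.1, 16.4, 0.7)
```

Fin and tile agree at (0.490, −0.344), 20.1°, with heights of 103 and 57 mm against the expected 102 and 56. Black is 18 cm away. I'm descending and gripping.

servo_tool(
  steps=[
    [[-2.65, -0.05, 1], [0, 0, 0], -1],
    [[-2.65, -0.05, 4], [0, 0, 0], -1],
    [[-2.65, -0.05, 8], [0, 0, 0], -1],
    [[-2.65, -0.05, 11], [0, 0, 0], -1],
    [[-2.65, -0.05, 13], [0, 0, 0], -1],
  ],
)

```text
time_s: 2.7
position: [0.4894, -0.3417, 0.0768]
ee_rot: [-1.789, -2.579, -0.001]
ft_force: [0.8, 0.1, -0.6]
grip_width: 0.0853
```

servo_tool(
  steps=[
    [[0, 0, 1], [0, 0, 0], -1],
    [[0, 0, 1.5], [0, 0, 0], -1],
    [[0, 0, 1.5], [0, 0, 0], 0],
    [[0, 0, 1.5], [0, 0, 0], 1],
    [[0, 0, 1.5], [0, 0, 0], 1],
  ],
)

```text
time_s: 3.12
position: [0.4912, -0.3445, 0.0656]
ee_rot: [1.791, 2.579, -0.0]
ft_force: [0.5, -0.1, -0.3]
grip_width: 0.0516
```

servo_tool(
  steps=[
    [[0, 0, 0], [0, 0, 0], 1],
    [[0, 0, 0], [0, 0, 0], 1],
    [[0, 0, 0], [0, 0, 0], 1],
    [[0, 0, 0], [0, 0, 0], 1],
    [[0, 0, 0], [0, 0, 0], 1],
  ],
)

```text
time_s: 3.53
position: [0.4907, -0.3443, 0.0645]
ee_rot: [1.792, 2.58, 0.0]
ft_force: [-0.6, 1.9, 6.0]
grip_width: 0.0127
```

servo_tool(
  steps=[
    [[0, 0, 0], [0, 0, 0], 1],
    [[0, 0, -1], [0, 0, 0], 1],
    [[0, 0, -3], [0, 0, 0], 1],
    [[0, 0, -5.5], [0, 0, 0], 1],
    [[0, 0, -8], [0, 0, 0], 1],
  ],
)

```text
time_s: 3.95
position: [0.4902, -0.3439, 0.1453]
ee_rot: [-1.792, -2.579, -0.0]
ft_force: [0.4, -0.6, -1.6]
grip_width: 0.0125
```

servo_tool(
  steps=[
    [[0, 0, -3], [0, 0, 0], 1],
    [[0, 0, -6], [0, 0, 0], 1],
    [[0, 0, -8.5], [0, 0, 0], 1],
    [[0, 0, -8.5], [0, 0, 0], 1],
    [[0, 0, -8.5], [0, 0, 0], 1],
  ],
)

```text
time_s: 4.37
position: [0.4909, -0.3446, 0.2304]
ee_rot: [1.791, 2.578, -0.001]
ft_force: [0.3, 0.0, -0.9]
grip_width: 0.0128
```

```bash
python3 look.py w2; python3 - <<'E'
from h import *
import pickle
s,c=pickle.load(open('w2.pkl','rb'));X=cloud(c,s)
T=R(s['ee_rot']);L=(X-np.array(s['position']))@T   # tool coords
b=lambda lo,hi:(L[...,2]>lo)&(L[...,2]<hi)&(abs(L[...,0])<.06)&(abs(L[...,1])<.06)
m=b(-.01,.02);print('tile',m.sum(),rect(L[m]),np.percentile(L[m][:,2],[5,50,95]))
sc=read_camera('side');Y=cloud(sc)
H,S,V=cv2.split(cv2.cvtColor(sc['image'],cv2.COLOR_RGB2HSV))
p=s['position']
m=(np.hypot(Y[...,0]-p[0],Y[...,1]-p[1])<.07)&(Y[...,2]>.15)&(Y[...,2]<p[2]+.02)&(H>90)&(H<115)&(S>60)
print(m.sum(),rect(Y[m]),np.percentile(Y[m][:,2],[2,50,98]))
cv2.imwrite('pics/side2.png',cv2.resize(sc['image'][230:430,210:480,::-1],None,fx=2,fy=2))
# slot via white outline, both cams
_,d=pickle.load(open('d0.pkl','rb'))
for n in ['scene','side']:
    c=d[n];im=c['image'];H,S,V=cv2.split(cv2.cvtColor(im,cv2.COLOR_RGB2HSV));X=cloud(c)
    m=(np.hypot(X[...,0]-.547,X[...,1]-.313)<.045)&((S<70)&(V>110))
    v,u=np.nonzero(m);P=onplane(c,np.c_[u,v],.06);print('slot',n,m.sum(),rect(P))
E
```

```text
4.3667 [ 0.4909 -0.3446  0.2304] [ 1.7910e+00  2.5783e+00 -6.0000e-04] yaw 110.43037042723044 [ 0.3  0.  -0.9] 0.012798074443641663
tile 15627 (array([-0.4, -1. ]), 70.6, 70.1, 0.0) [0.00574368 0.00716395 0.0106049 ]
2018 (array([ 491.3, -346. ]), 70.5, 70.2, 19.5) [0.21756143 0.22154938 0.2470718 ]
slot scene 233 (array([546.7, 314.3]), 68.4, 28.1, 11.7)
slot side 81 (array([547.9, 317. ]), 69.1, 28.5, 11.8)
```

View pics/side2.png

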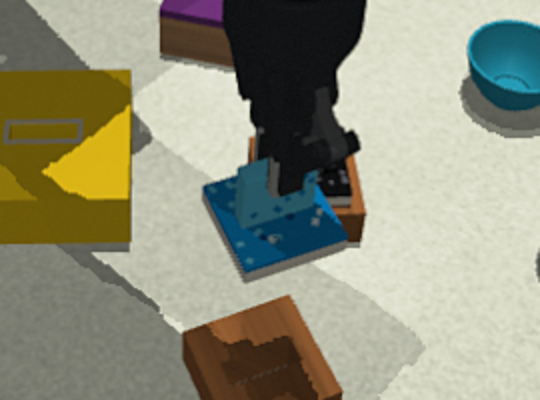

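The picture shows the blue tile hanging level under the gripper with its stand empty below, and black still in its stand. In the tool frame the tile is centred to about 1 mm and at 0° yaw. I'm carrying it to a point just beyond the slot, so the slot stays visible beside the tile.

servo_tool(
  steps=[
    [[2, 1.2, 0], [0, 0, 2], 1],
    [[5.5, 3.3, 0], [0, 0, 4], 1],
    [[9, 5.4, 0], [0, 0, 6], 1],
    [[12.5, 7.6, 0], [0, 0, 8.7], 1],
    [[16.2, 9.9, 0], [0, 0, 8.7], 1],
  ],
)

```text
time_s: 4.88
position: [0.5257, -0.1578, 0.2279]
ee_rot: [-1.986, -2.432, 0.001]
ft_force: [0.6, 1.1, -0.5]
grip_width: 0.0127
```

servo_tool(
  steps=[
    [[3, 1.2, 0], [0, 0, 0], 1],
    [[6, 2.5, 0], [0, 0, 0], 1],
    [[9, 3.7, 0], [0, 0, 0], 1],
    [[12, 5, 0], [0, 0, 0], 1],
    [[15.3, 6.35, 0], [0, 0, 0], 1],
  ],
)

```text
time_s: 5.3
position: [0.5568, 0.0045, 0.2279]
ee_rot: [-1.982, -2.435, 0.002]
ft_force: [1.2, -0.0, -1.2]
grip_width: 0.0126
```

servo_tool(
  steps=[
    [[3, 1.2, 0], [0, 0, 0], 1],
    [[6, 2.5, 0], [0, 0, 0], 1],
    [[9, 3.7, 0], [0, 0, 0], 1],
    [[12, 5, 0], [0, 0, 0], 1],
    [[15.3, 6.35, 0], [0, 0, 0], 1],
  ],
)

```text
time_s: 5.72
position: [0.5879, 0.1671, 0.2279]
ee_rot: [-1.982, -2.436, 0.003]
ft_force: [0.7, -1.2, -1.3]
grip_width: 0.0123
```

servo_tool(
  steps=[
    [[4, 1.7, 0], [0, 0, 0], 1],
    [[8, 3.4, 0], [0, 0, 0], 1],
    [[12, 5, 0], [0, 0, 0], 1],
    [[15.3, 6.35, 0], [0, 0, 0], 1],
    [[15.3, 6.35, 0], [0, 0, 0], 1],
  ],
)

```text
time_s: 6.13
position: [0.6189, 0.3345, 0.2258]
ee_rot: [-1.975, -2.439, 0.003]
ft_force: [0.9, -0.1, -2.0]
grip_width: 0.0127
```

servo_tool(
  steps=[
    [[0, 0, 0], [0, 0, 0], 1],
    [[0, 0, 0], [0, 0, 0], 1],
    [[0, 0, 0], [0, 0, 0], 1],
  ],
)

```text
time_s: 6.38
position: [0.6194, 0.3273, 0.2287]
ee_rot: [-1.984, -2.436, 0.002]
ft_force: [-0.3, -0.7, -1.0]
grip_width: 0.0126
```

```bash
python3 look.py w3; python3 - <<'E'
from h import *
import pickle
s,c=pickle.load(open('w3.pkl','rb'));X=cloud(c,s);T=R(s['ee_rot']);p=np.array(s['position'])
H,S,V=cv2.split(cv2.cvtColor(c['image'],cv2.COLOR_RGB2HSV))
pu=(H>130)&(H<165)&(S>80)&(abs(X[...,2]-.06)<.01);print('panel',pu.sum(),rect(X[pu]),np.median(X[pu][:,2]))
m=(np.hypot(X[...,0]-.547,X[...,1]-.315)<.05)&(S<90)&(V>110)&(abs(X[...,2]-.06)<.01)
v,u=np.nonzero(m);P=onplane(c,np.c_[u,v],.06,s);print('slot',m.sum(),rect(P),np.percentile(X[m][:,2],[5,50,95]))
L=(P-p)@T;print('slot in tool',rect(L))
Lx=(X-p)@T;t=(Lx[...,2]>-.01)&(Lx[...,2]<.013)&(abs(Lx[...,0])<.06)&(abs(Lx[...,1])<.06)
print('tile',t.sum(),rect(Lx[t]),np.percentile(Lx[t][:,2],[5,50,95]))
E
```

```text
6.3833 [0.6194 0.3273 0.2287] [-1.9836e+00 -2.4356e+00  1.6000e-03] yaw 101.67915205685559 [-0.3 -0.7 -1. ] 0.012643280033823109
panel 45592 (array([563.5, 232.3]), 316.4, 147.4, -78.9) 0.06112837651508049
slot 5780 (array([542.5, 320.9]), 91.1, 86.1, 18.9) [0.05995086 0.06128771 0.06258887]
slot in tool (array([  9.3, -76.4]), 91.1, 86.1, 82.8)
tile 15060 (array([-0.3, -0.8]), 70.5, 70.4, -0.1) [0.00575564 0.0071425  0.00846465]
```

View pics/w3.png

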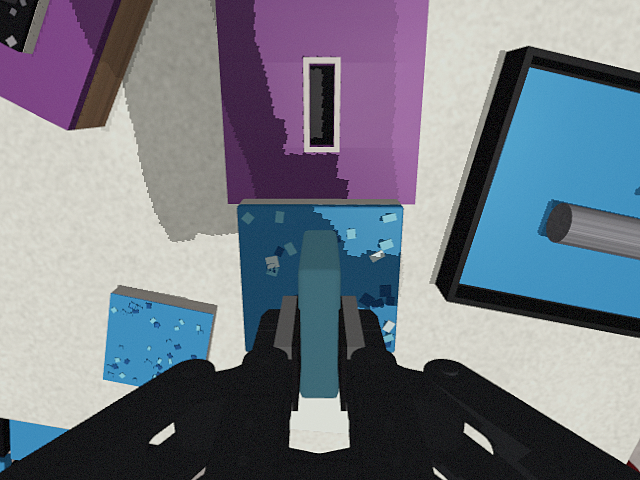

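The view shows the whole slot outline at columns 303–341, rows 57–153, beyond the held tile. I'll measure it with a tighter mask, because pale purple glare leaked into the first one.

```bash
cat > slot.py <<'E'
from h import *
import pickle
s,c=pickle.load(open('w3.pkl','rb'));T=R(s['ee_rot']);p=np.array(s['position'])
H,S,V=cv2.split(cv2.cvtColor(c['image'],cv2.COLOR_RGB2HSV))
for st in (25,40):
    m=((S<st)&(V>130)).astype(np.uint8);m[:45]=0;m[165:]=0;m[:,:290]=0;m[:,355:]=0
    v,u=np.nonzero(m);P=onplane(c,np.c_[u,v],.06,s);L=(P-p)@T
    print(st,m.sum(),u.min(),u.max(),v.min(),v.max(),'world',rect(P),'tool',rect(L))
d=(V<70).astype(np.uint8);d[:60]=0;d[150:]=0;d[:,:305]=0;d[:,338:]=0
v,u=np.nonzero(d);print('dark',rect((onplane(c,np.c_[u,v],.06,s)-p)@T))
E
python3 slot.py
```

```text
25 1366 303 340 57 151 world (array([545.8, 313.6]), 67.6, 27.6, 11.6) tool (array([  1.5, -74.7]), 67.6, 27.6, -89.9)
40 1464 303 340 57 151 world (array([545.7, 313.7]), 67.6, 27.7, 11.6) tool (array([  1.6, -74.7]), 67.6, 27.7, -90.0)
dark (array([  1.7, -74.2]), 59.1, 17.7, -89.8)
```

Slot relative to the tile centre is (+1.9, −73.7) mm in tool axes, and the sizes match (67.6×27.6 outline). I'm moving over it and descending to a hover.

servo_tool(
  steps=[
    [[0, -1, 0], [0, 0, 0], 1],
    [[0.1, -3, 0], [0, 0, 0], 1],
    [[0.2, -5.5, 0], [0, 0, 0], 1],
    [[0.2, -7.4, 0], [0, 0, 0], 1],
    [[0.2, -7.4, 2], [0, 0, 0], 1],
  ],
)

```text
time_s: 6.85
position: [0.5451, 0.3144, 0.2133]
ee_rot: [1.982, 2.434, 0.007]
ft_force: [0.2, 0.7, -0.7]
grip_width: 0.0125
```

servo_tool(
  steps=[
    [[0, 0, 2.5], [0, 0, 0], 1],
    [[0, 0, 5], [0, 0, 0], 1],
    [[0, 0, 7], [0, 0, 0], 1],
    [[0, 0, 8.2], [0, 0, 0], 1],
    [[0, 0, 8.2], [0, 0, 0], 1],
  ],
)

```text
time_s: 7.27
position: [0.5454, 0.3137, 0.1249]
ee_rot: [-1.983, -2.434, 0.005]
ft_force: [0.4, 0.6, -1.2]
grip_width: 0.0123
```

servo_tool(
  steps=[
    [[0, 0, 0], [0, 0, 0], 1],
    [[0, 0, 0], [0, 0, 0], 1],
    [[0, 0, 0], [0, 0, 0], 1],
    [[0, 0, 0], [0, 0, 0], 1],
  ],
)

```text
time_s: 7.6
position: [0.5472, 0.3154, 0.1281]
ee_rot: [1.983, 2.436, 0.002]
ft_force: [0.2, 0.8, -0.7]
grip_width: 0.0125
```

```bash
cat > chk.py <<'E'
from h import *
import pickle,sys
n=sys.argv[1];s=observe();T=R(s['ee_rot']);p=np.array(s['position'])
print(s['time_s'],np.round(p,4),np.round(s['ft_force'],1),'axis z',np.round(T[:,2],4),'yaw',np.degrees(np.arctan2(T[1,0],T[0,0])),s['grip_width'])
tile=np.array([-.0003,-.0008,.00715]);w=p+T@tile;print('tile top ctr',np.round(w,4),'slot err (mm, tool)',np.round((np.array([.5458,.3137,w[2]])-w)@T*1000,1),'bar bottom z',w[2]-.044)
sc=read_camera('scene');cv2.imwrite(f'pics/{n}.png',cv2.resize(sc['image'][250:430,280:480,::-1],None,fx=3,fy=3))
E
python3 chk.py h1
```

```text
7.6 [0.5472 0.3154 0.1281] [ 0.2  0.8 -0.7] axis z [ 1.4e-03  6.0e-04 -1.0e+00] yaw 101.72047337543478 0.012534744895754098
tile top ctr [0.5465 0.3149 0.121 ] slot err (mm, tool) [-1.1 -0.9 -0. ] bar bottom z 0.07696503055513122
```

View pics/h1.png

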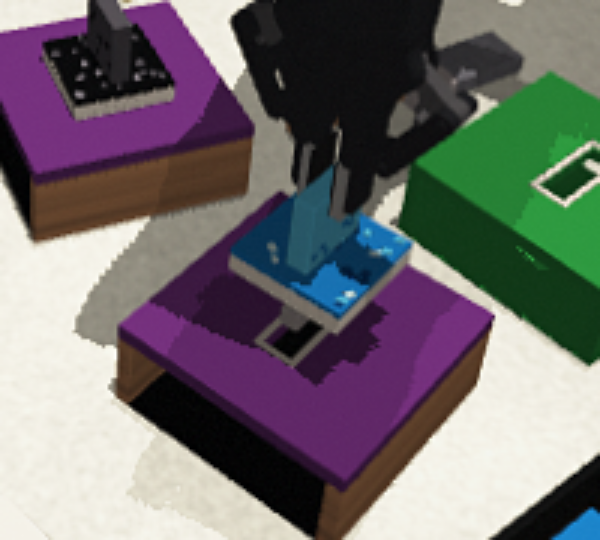

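Hover looks right: the bar is about 17 mm above the slot with a residual of about 1 mm. I'm correcting half of that, since the pose reading is noisy, and easing in while watching the force.

servo_tool(
  steps=[
    [[-0.05, -0.05, 0.6], [0, 0, 0], 1],
    [[-0.05, -0.05, 1.2], [0, 0, 0], 1],
    [[-0.05, -0.05, 1.6], [0, 0, 0], 1],
    [[-0.05, -0.05, 2], [0, 0, 0], 1],
    [[-0.05, -0.05, 2.2], [0, 0, 0], 1],
  ],
)

```text
time_s: 8.07
position: [0.546, 0.3147, 0.1042]
ee_rot: [-1.982, -2.437, 0.001]
ft_force: [0.0, 0.4, -0.9]
grip_width: 0.0122
```

servo_tool(
  steps=[
    [[0, 0, 0], [0, 0, 0], 1],
    [[0, 0, 0], [0, 0, 0], 1],
  ],
)

```text
time_s: 8.23
position: [0.5463, 0.3148, 0.105]
ee_rot: [-1.983, -2.437, 0.0]
ft_force: [0.3, -0.6, -1.5]
grip_width: 0.0125
```

```bash
python3 chk.py h2
```

```text
8.2333 [0.5463 0.3148 0.105 ] [ 0.3 -0.6 -1.5] axis z [-2.e-04 -0.e+00 -1.e+00] yaw 101.73321839581438 0.012504996129675592
tile top ctr [0.5456 0.3143 0.0978] slot err (mm, tool) [-0.7  0.1 -0. ] bar bottom z 0.05384710529881773
```

The bar is about 6 mm into the slot with no contact force. Continuing to about 2 mm above seated.

servo_tool(
  steps=[
    [[-0.03, 0, 0.5], [0, 0, 0], 1],
    [[-0.03, 0, 1], [0, 0, 0], 1],
    [[-0.03, 0, 1.4], [0, 0, 0], 1],
    [[-0.03, 0, 1.7], [0, 0, 0], 1],
    [[-0.03, 0, 1.9], [0, 0, 0], 1],
  ],
)

```text
time_s: 8.7
position: [0.5462, 0.3144, 0.0855]
ee_rot: [-1.983, -2.437, 0.001]
ft_force: [-0.4, -0.6, -1.0]
grip_width: 0.0123
```

servo_tool(
  steps=[
    [[0, 0, 0], [0, 0, 0], 1],
    [[0, 0, 0], [0, 0, 0], 1],
    [[0, 0, 0], [0, 0, 0], 1],
  ],
)

```text
time_s: 8.95
position: [0.5465, 0.3145, 0.0863]
ee_rot: [1.983, 2.437, 0.0]
ft_force: [-0.5, 0.5, -1.5]
grip_width: 0.0125
```

```bash
python3 chk.py h3
```

```text
8.95 [0.5465 0.3145 0.0863] [-0.5  0.5 -1.5] axis z [ 3.e-04  1.e-04 -1.e+00] yaw 101.73141089340416 0.012544176779026773
tile top ctr [0.5458 0.3141 0.0791] slot err (mm, tool) [-0.4 -0.1 -0. ] bar bottom z 0.03512847684808848
```

View pics/h3.png

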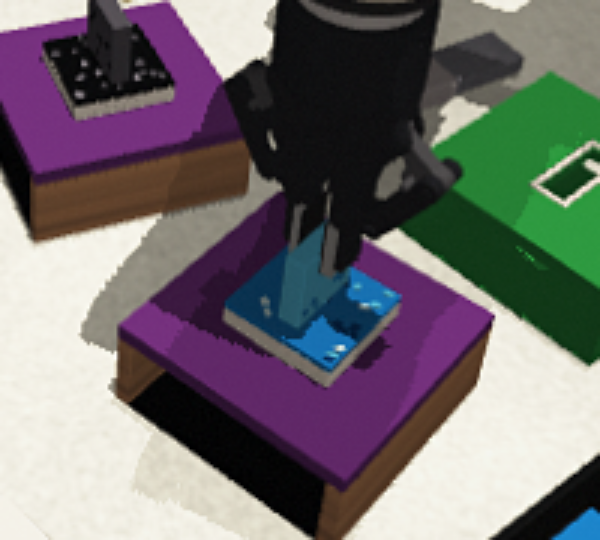

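The bar centre is 19 mm below the panel top, with no contact and the tile hovering just above the panel. I'm lowering 1 mm more and doing the quarter turn.

servo_tool(
  steps=[
    [[0, 0, 0.1], [0, 0, 0], 1],
    [[0, 0, 0.1], [0, 0, -6], 1],
    [[0, 0, 0.1], [0, 0, -13], 1],
    [[0, 0, 0.1], [0, 0, -20], 1],
    [[0, 0, 0.1], [0, 0, -27], 1],
  ],
)

```text
time_s: 9.42
position: [0.5464, 0.3145, 0.0851]
ee_rot: [1.351, 2.836, 0.0]
ft_force: [1.7, 0.6, -1.1]
grip_width: 0.0132
```

servo_tool(
  steps=[
    [[0, 0, 0], [0, 0, -7], 1],
    [[0, 0, 0], [0, 0, -14], 1],
    [[0, 0, 0], [0, 0, -21], 1],
    [[0, 0, 0], [0, 0, -28], 1],
    [[0, 0, 0], [0, 0, -34], 1],
  ],
)

```text
time_s: 9.83
position: [0.5464, 0.3145, 0.0851]
ee_rot: [0.462, 3.107, 0.0]
ft_force: [-0.0, -0.2, -1.5]
grip_width: 0.0127
```

servo_tool(
  steps=[
    [[0, 0, 0], [0, 0, -7], 1],
    [[0, 0, 0], [0, 0, -14], 1],
    [[0, 0, 0], [0, 0, -20], 1],
    [[0, 0, 0], [0, 0, -26], 1],
    [[0, 0, 0], [0, 0, -29], 1],
  ],
)

```text
time_s: 10.25
position: [0.5464, 0.3145, 0.0851]
ee_rot: [-0.331, 3.124, 0.0]
ft_force: [-0.3, -0.2, -0.5]
grip_width: 0.0124
```

servo_tool(
  steps=[
    [[0, 0, 0], [0, 0, 0], 1],
    [[0, 0, 0], [0, 0, 0], 1],
    [[0, 0, 0], [0, 0, 0], 1],
    [[0, 0, 0], [0, 0, 0], 1],
    [[0, 0, 0], [0, 0, 0], 1],
  ],
)

```text
time_s: 10.67
position: [0.5464, 0.3145, 0.0851]
ee_rot: [-0.32, 3.125, -0.0]
ft_force: [0.1, 0.3, -2.0]
grip_width: 0.0127
```

```bash
python3 chk.py h4
```

```text
10.6667 [0.5464 0.3145 0.0851] [ 0.1  0.3 -2. ] axis z [ 0. -0. -1.] yaw -168.32051932367472 0.012729112682162879
tile top ctr [0.5468 0.3138 0.078 ] slot err (mm, tool) [ 1.   0.1 -0. ] bar bottom z 0.03395441181044098
```

View pics/h4.png

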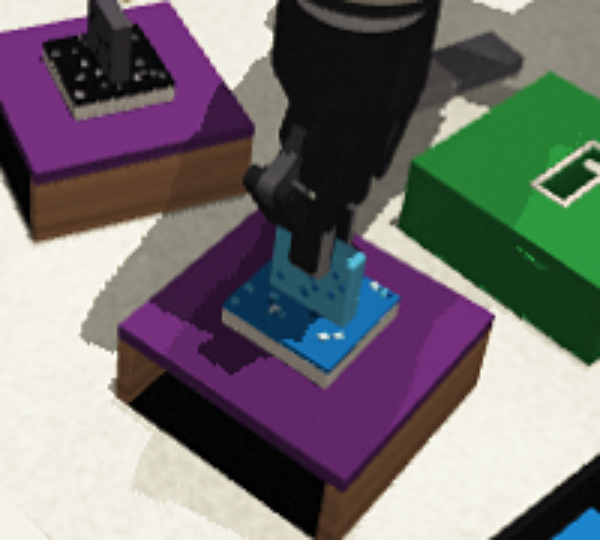

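The fin now lies crosswise: turned 90.0°, no forces, tile about 2 mm above the panel. I'm lowering to contact.

servo_tool(
  steps=[
    [[0, 0, 0.1], [0, 0, 0], 1],
    [[0, 0, 0.15], [0, 0, 0], 1],
    [[0, 0, 0.2], [0, 0, 0], 1],
    [[0, 0, 0.2], [0, 0, 0], 1],
    [[0, 0, 0.2], [0, 0, 0], 1],
  ],
)

```text
time_s: 11.13
position: [0.5463, 0.3145, 0.0845]
ee_rot: [-0.321, 3.124, 0.0]
ft_force: [-6.3, -3.4, 17.5]
grip_width: 0.0122
```

Contact at TCP z 0.0845 (17.5 N). I'm easing off 1 mm and opening.

servo_tool(
  steps=[
    [[0, 0, -0.1], [0, 0, 0], 1],
    [[0, 0, -0.1], [0, 0, 0], 0.6],
    [[0, 0, -0.1], [0, 0, 0], 0.3],
    [[0, 0, -0.1], [0, 0, 0], 0],
    [[0, 0, -0.1], [0, 0, 0], 0],
  ],
)

```text
time_s: 11.55
position: [0.5463, 0.3145, 0.0839]
ee_rot: [0.321, -3.125, 0.0]
ft_force: [0.2, 0.6, -0.7]
grip_width: 0.0428
```

servo_tool(
  steps=[
    [[0, 0, 0], [0, 0, 0], 0],
    [[0, 0, 0], [0, 0, 0], 0],
    [[0, 0, 0], [0, 0, 0], -0.5],
    [[0, 0, 0], [0, 0, 0], -0.5],
    [[0, 0, 0], [0, 0, 0], -0.5],
  ],
)

```text
time_s: 11.97
position: [0.5464, 0.3145, 0.0841]
ee_rot: [0.321, -3.125, -0.0]
ft_force: [0.6, -0.2, -0.0]
grip_width: 0.0641
```

Released cleanly. Retreating straight up and looking.

servo_tool(
  steps=[
    [[0, 0, -1], [0, 0, 0], -0.5],
    [[0, 0, -3], [0, 0, 0], -0.5],
    [[0, 0, -6], [0, 0, 0], -0.5],
    [[0, 0, -9], [0, 0, 0], -0.5],
    [[0, 0, -12], [0, 0, 0], -0.5],
  ],
)

```text
time_s: 12.38
position: [0.5461, 0.3144, 0.2063]
ee_rot: [-0.321, 3.125, 0.0]
ft_force: [0.2, 0.6, 0.5]
grip_width: 0.064
```

servo_tool(
  steps=[
    [[0, 0, 0], [0, 0, 0], -0.5],
    [[0, 0, 0], [0, 0, 0], -0.5],
    [[0, 0, 0], [0, 0, 0], -0.5],
    [[0, 0, 0], [0, 0, 0], -0.5],
  ],
)

```text
time_s: 12.72
position: [0.5459, 0.3143, 0.2033]
ee_rot: [0.321, -3.124, 0.001]
ft_force: [0.2, -0.8, -0.6]
grip_width: 0.0642
```

```bash
python3 look.py w5; python3 - <<'E'
from h import *
import pickle
s,c=pickle.load(open('w5.pkl','rb'));X=cloud(c,s)
H,S,V=cv2.split(cv2.cvtColor(c['image'],cv2.COLOR_RGB2HSV))
near=np.hypot(X[...,0]-.546,X[...,1]-.314)<.055
b=(H>85)&(H<118)&(S>60)
for n,lo,hi in [('tile',.07,.083),('fin',.115,.13)]:
    m=near&b&(X[...,2]>lo)&(X[...,2]<hi);P=X[m];print(n,m.sum(),rect(P),np.percentile(P[:,2],[5,50,95]))
    A=np.c_[P[:,:2]-P[:,:2].mean(0),np.ones(len(P))];print(' slope',np.linalg.lstsq(A,P[:,2],rcond=None)[0][:2])
pu=(H>130)&(H<165)&(S>80)&(np.hypot(X[...,0]-.546,X[...,1]-.314)<.1);print('panel z',np.median(X[pu][:,2]))
for n in ['side','scene']:
    k=read_camera(n);Y=cloud(k);m=(Y[...,2]>.05)&(Y[...,2]<.12)&(np.hypot(Y[...,0]-.52,Y[...,1]+.2)<.12)&(Y[...,1]>-.28)&(Y[...,1]<-.1)&(Y[...,0]>.42)
    print('black',n,m.sum(),rect(Y[m]))
cv2.imwrite('pics/fin.png',cv2.resize(k['image'][170:430,180:480,::-1],None,fx=2,fy=2))
E
```

```text
12.7167 [0.5459 0.3143 0.2033] [ 3.2090e-01 -3.1237e+00  7.0000e-04] yaw -168.26898323190014 [ 0.2 -0.8 -0.6] 0.06417804879038097
tile 7494 (array([546.4, 313.4]), 70.1, 69.9, -78.2) [0.07609696 0.07732589 0.07855168]
 slope [-0.00202383  0.00343559]
fin 1846 (array([546.6, 313.5]), 50.3, 14.6, -79.0) [0.12141216 0.12313854 0.12425264]
 slope [0.00117716 0.01563779]
panel z 0.06134759913054677
black side 1563 (array([ 541.6, -168.7]), 71.5, 70.5, -88.9)
black scene 739 (array([ 541.4, -165. ]), 72.5, 72.3, 89.1)
```

View pics/fin.png

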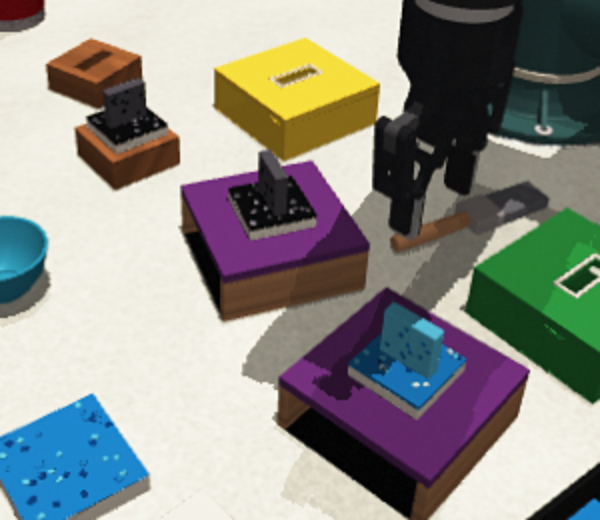

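The tile sits flat: its top is 16.0 mm above the panel as expected, its tilt is under 0.5°, and it is about 0.7 mm off the slot centre. The fin, and so the bar, is about 90° to the slot. Black hasn't moved, and the gripper is 8 cm clear. Handing in.

```bash
python3 -c "
from plant import *
print(sign_off())"
```

```text
the job is handed in; nothing more can be done
None
```

The blue tile is locked in the free purple panel, released and handed in at about 12.9 s of the 43 s allowed. I lifted it from its stand by the fin, lowered the bar through the slot, turned it 90° about 2 mm above seated, then lowered it and let go.

The last checks all agreed, and none failed:
- **Seating:** the tile top is 16.0 mm above the panel, which is the tile's own thickness, so it is resting flat. Its tilt is under 0.5°.
- **Position:** it is about 0.7 mm off the slot's centre. The fin measures −79° and −78° against the slot's 11.6°, so the bar is square across to within about 1°. I inferred the bar's direction from the fin, because the bar itself is hidden under the panel.
- **Forces:** nothing showed on the way down through the slot or during the turn. The highest reading was 17.5 N, when the tile was pressed onto the panel.
- **Black tile:** it is within about 1.5 mm of where it started, which is measurement noise.
- **Robot:** the gripper was 8 cm above the fin and touching nothing.

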